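# Lock the levelling jack with a holding spanner

## Robot

A 6-joint arm with a two-finger parallel gripper is mounted at the origin on a cart in front of the work surface, level with it; the furniture and walls round the work are solid. World frame = base frame: x ahead of the robot, y to its left, z up, the work surface at z = 0. Lengths are in m, angles in degrees, forces in N, time in s.
With the tool pointing down it reaches from about 0.35 to 0.925 m from the base axis. Payload 6.4 kg.
Tool frame: the origin (TCP) lies at the very end of the fingers, on their centre line; the grasp point (between the pads) lies 19 mm behind it; z points along the fingers, y is the line along which they close (so a half turn about z gives the same grasp; the last joint's range is limited). The gripper opens to 94 mm and grips with 3 to 60 N. Pads are 16 mm wide; open, the fingers measure 119 mm over their backs; the gripper's body (75 mm by 177 mm) begins 78 mm behind the grasp point.
Start: joints at [-81.079, 14.043, 89.255, -0, 76.702, -9.975], TCP at [0.211, -0.615, 0.205] pointing down, gripper open.
Joint ranges: [-179.41, 179.41], [-58.25, 129.5], [7.25, 145.43], [-54.29, 234.29], [11.92, 165.04], [-157.13, 157.13]. Speed limits (degrees/s): [147.25, 147.25, 180, 180, 180, 180].

## Interface

Orientations are given as a 3x3 rotation matrix whose columns are the frame's x, y, z axes.
In Python, from workcell import get_obs, capture, calibration, close_job gives the robot as it stands. The module is installed in compiled form; this text tells all that it offers.
- The arm moves only by the tool arm_command, never from a script. Its argument "rows" is a list that holds one entry, the list of rows, each a list of 5 numbers: the opening, from 0 (shut) to 1 (fully open), then the shift along the tool's x, y, z scaled (see below), then the turn about the tool's z scaled (see below). In form: [[[jaw, x, y, z, spin], ...]]. A call has 1 to 8 rows; each row shifts and turns the commanded pose from where the row before left it, along the tool's axes as they then stand; what a row does not reach is not made up. The controller multiplies each number of a shift by 0.3 m and each number of a turn by 180 degrees. A row lasts 1/10 s, in which the tool goes at most 50 mm and 8.59 degrees, less where a joint would pass 70% of its speed; a pose out of reach is approached as far as the arm can. A call with a number of a shift or a turn outside -1 to 1 is refused whole. A call with a gripper value outside its range is refused whole. The fingers move at their own pace and stop on an object; "squeeze" is the grip in N (left out, the last holds). Time passes only in rows, so rows that do not move let the fingers close. It gives the time, the measured TCP pose, the force and the opening at its end, in the units of the state.
- get_obs(): the state, without advancing time (a new reading comes with each control period).
- capture(name): name is "scene" or "top" or "wrist"; returns the picture (480x640x3 uint8, blue, green, red); there is no depth.
- calibration(name): a dict with "fx", "fy", "cx", "cy" (pixels), "pose" (4x4, takes a point from camera to world coordinates). Camera axes: x right, y up, looking along -z (the intrinsics and any distortion apply to the point x, -y, -z); pixel columns grow to the right and rows downward; lengths in m; the calibration is good to about 2 mm. A picture is of the moment at which its call begins: read the wrist's pose just before it. calibration takes no time and is no camera call; for the wrist camera it gives the pose at the moment of the call.
- close_job(): hands the job in, once; it reports no verdict.
The state is a dict: "clock": time; "qpos": joint angles; "dq": joint speeds; "tau": joint torques, N m; "tool_pos": TCP position; "tool_rot": TCP orientation; "ft_force": force on the tool from outside, world axes, zero at the start; "moment": the same for the moment, N m; "width": finger opening in m.
Only numpy, scipy, OpenCV 4.12 (cv2) and the standard library are available. Lean on these libraries where they do the work, as an engineer would, in place of code of your own. Each camera call takes 0.05 s, during which the arm holds its last target. There are 200 camera calls.

## Task

Tighten the locknut of the levelling jack without upsetting the screw's setting. First lay the spanner whose mouth fits flat over the screw's head so that its shank lies between the two posts, and let go of it; then swing the locknut's handle clockwise (seen from above) until it is fully home. Leave the spanner sitting on the screw, let the screw turn no further than the spanner's play, and do not disturb the other spanner.

Things in the scene. Friction and masses are not known exactly. Their poses are not given: they have to be found in the camera images.
- jack: Levelling jack fixed to the desk: aluminium plate 84 x 178 x 12 mm (y = -132 to +46) with a steel screw. Origin: screw's axis at desk height. At y = -105 a rest block 64 mm wide (top 46 mm above the desk, level with the screw's shoulder) carries two 10 mm posts at x = -23 and +23 mm (tops 72 mm, clear gap 36 mm). The spanner's x axis belongs along the jack's +y, its tail between the posts.
- screw_flats (a point): On the screw's axis, middle of its two-sided head, 51 mm above the desk. The head is a tang 12 mm thick (along the jack's x while joint screw is 0) and 34 mm long (along the jack's y), 46 to 66 mm above the desk, top rounded; below it a round shoulder 46 mm across (top at 46 mm) carries the spanner.
- screw (a joint): Turn of the screw in the jack, rad, 0 at the start, growing clockwise from above. It turns easily (0.06 N m): unless held, the locknut drags it round. A seated spanner stops it after 20 to 30 degrees of play; it must stay within 0.7 rad.
- nut (a joint): Turn of the locknut on the screw (relative to the screw), rad, growing clockwise from above; starts between 0 and 0.3, fully home against its stop at 1.1. Friction 0.22 N m; it stays where it is left.
- nut_handle (a point): Centre of the locknut's upright round black grip: 18 mm diameter, 34 to 80 mm above the desk (this point 60 mm), 90 mm from the screw's axis on a 12 mm steel arm at 30 mm height. It circles the screw's axis; its direction from the axis is 120 degrees from the jack's x towards y, less the angles nut + screw. A hand moved along the arc need not rotate with it.
- wide_spanner_grip (a point): Fitting spanner: flat steel, loose, 172 x 44 x 10 mm, about 0.18 kg, open fork mouth 22 mm wide. Point: centre of its upright black grip block (44 mm along, 18 across, top 36 mm and this point 23 mm above the underside), at its centre of mass. x runs along it to the mouth, z up. Prong tips x = +77 mm, mouth bottom +31, tail end -95; shank 16 mm wide.
- wide_spanner_mouth (a point): Middle of the wide spanner's mouth, 52 mm from the grip centre along the spanner's +x, half-way up its 10 mm thickness. When seated this point lies at screw_flats.
- wide_spanner_shank (a point): Point in the wide spanner's shank, 53 mm from the grip centre along the spanner's -x, half-way up its thickness. When seated this point lies midway between the posts.
- narrow_spanner_grip (a point): The other spanner (bystander, leave it lying): same length, grip and steel, but head 34 mm wide with an 8 mm mouth, too narrow for the screw. Same point and axes as the wide one. The two may lie in either place.

How it is judged:
By the outcome, as a careful person would: the job done as asked, in the order asked, and still so for the second after the job is handed in, with the robot touching nothing.
It also fails if it takes over 48 s, if anything falls off the work surface, if the arm or the gripper's body presses on something with over 40 N, if the wrist force passes 120 N, or if a joint passes its speed limit or range.

## Working session

There is one attempt and no reset: what is moved stays moved. The work goes in short steps, Python scripts to look and compute and a tool call to move; the robot and the scene stay as the last step left them, time stands still between calls to the robot, and variables do not carry over. Pictures are saved under pics/ and viewed, on a budget of 10 in all, crops included, one or two more only if the job needs it, and the job is handed in when it is done.

Besides the shell and the picture viewer there is one more tool, called after ">>>" as name(argument=value, ...) on one line, values as JSON. arm_command: Moves the arm, as the interface text tells. Its arguments: {"type":"object","properties":{"rows":{"type":"array"},"squeeze":{"type":"number"}},"required":["rows"]}

```bash
mkdir -p pics
python3 - <<'E'
from workcell import *
import cv2,numpy as np
np.set_printoptions(precision=3,suppress=True)
for n in("scene","top"):
    im=capture(n); cv2.imwrite(f"pics/{n}0.png",im); c=calibration(n); print(n,{k:(np.array(v) if k!='pose' else np.array(v).round(3).tolist()) for k,v in c.items()})
print(get_obs())
E
```

```text
scene {'fx': array(470.188), 'fy': array(470.188), 'cx': array(313.513), 'cy': array(231.89), 'pose': [[0.473, 0.498, -0.727, -0.121], [-0.881, 0.274, -0.385, -0.536], [0.007, 0.823, 0.568, 0.553], [0.0, 0.0, 0.0, 1.0]]}
top {'fx': array(593.28), 'fy': array(593.28), 'cx': array(324.639), 'cy': array(238.729), 'pose': [[-0.017, 0.991, -0.133, 0.388], [-0.999, -0.013, 0.031, -0.208], [0.029, 0.133, 0.991, 1.022], [0.0, 0.0, 0.0, 1.0]]}
{'clock': 0.1, 'qpos': array([-81.078,  14.078,  89.316,  -0.001,  76.701,  -9.974]), 'dq': array([ 0.002, -0.119, -0.074,  0.023,  0.12 ,  0.037]), 'tau': array([ -0.   , -41.692, -31.553,   0.069,   0.031,  -0.   ]), 'tool_pos': array([ 0.21 , -0.614,  0.204]), 'tool_rot': array([[ 0.946,  0.324, -0.   ],
       [ 0.324, -0.946,  0.002],
       [ 0.   , -0.002, -1.   ]]), 'ft_force': array([-0.214,  0.506,  0.024]), 'moment': array([ 0.019, -0.015,  0.022]), 'width': 0.09430053034964832}
```

View pics/scene0.png

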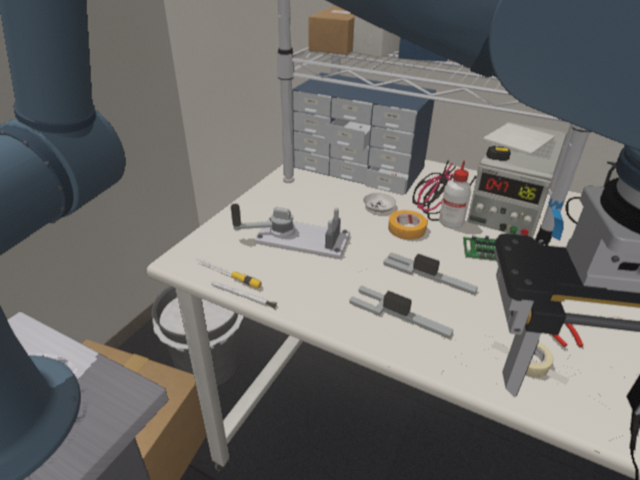

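View pics/top0.png

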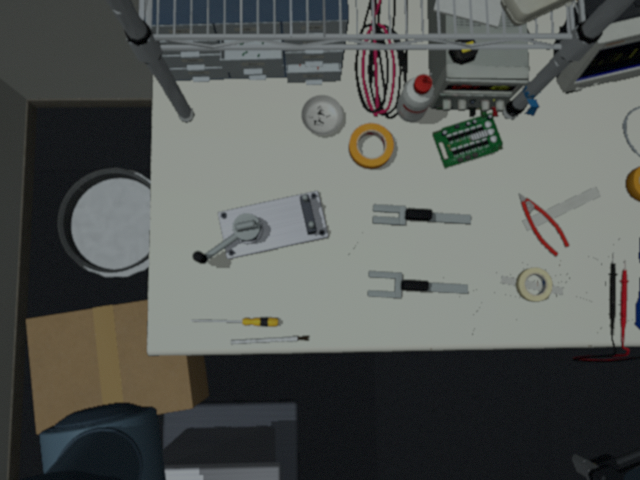

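The top view shows the wide spanner in the near place, with its grip at about (417,287) and its mouth to the left. The narrow spanner is at (418,215). The jack's screw is at (247,228), its posts are near (315,213) and the handle grip is at (200,257). In the scene view the grips are at (398,302) and (427,265), the handle at (236,214) and the screw head at (282,215).

```bash
cat > h.py <<'E'
from workcell import *
import cv2,numpy as np
np.set_printoptions(precision=4,suppress=True)
def ray(c,px):
    P=np.array(c["pose"]); d=np.array([(px[0]-c["cx"])/c["fx"],-(px[1]-c["cy"])/c["fy"],-1.])
    d=P[:3,:3]@d; return P[:3,3],d/np.linalg.norm(d)
def plane(c,px,z):
    o,d=ray(c,px); return o+d*(z-o[2])/d[2]
def tri(r1,r2):
    (a,u),(b,v)=r1,r2; s=np.linalg.lstsq(np.c_[u,-v],b-a,rcond=None)[0]
    p,q=a+u*s[0],b+v*s[1]; return (p+q)/2,np.linalg.norm(p-q)
def blobs(im,box,lo,hi,amin=40):
    x0,y0,x1,y1=box; hsv=cv2.cvtColor(im,cv2.COLOR_BGR2HSV)[y0:y1,x0:x1]
    m=cv2.inRange(hsv,np.array(lo),np.array(hi))
    cs,_=cv2.findContours(m,cv2.RETR_EXTERNAL,cv2.CHAIN_APPROX_NONE,offset=(x0,y0))
    return [c for c in sorted(cs,key=cv2.contourArea,reverse=True) if cv2.contourArea(c)>=amin]
def cen(c): m=cv2.moments(c); return np.array([m["m10"]/m["m00"],m["m01"]/m["m00"]])
E
python3 - <<'E'
from h import *
T,S=cv2.imread("pics/top0.png"),cv2.imread("pics/scene0.png"); ct,cs=calibration("top"),calibration("scene")
B=((0,0,0),(180,255,60))
pt={}
for n,bt,bs in(("wide",(395,270,440,305),(375,285,420,320)),("narrow",(395,200,440,230),(408,250,445,282)),("handle",(185,243,215,270),(225,198,245,230))):
    a=blobs(T,bt,*B,20); b=blobs(S,bs,*B,20)
    print(n,[(cv2.minAreaRect(k),cv2.contourArea(k)) for k in a],[(cen(k),cv2.contourArea(k)) for k in b])
    p,e=tri(ray(ct,cen(a[0])),ray(cs,cen(b[0]))); print("  tri",p,e,"plane",plane(ct,cen(a[0]),.036 if n!="handle" else .08))
# steel of the spanners in top
g=cv2.cvtColor(T,cv2.COLOR_BGR2HSV); print(g[287,450],g[275,380],g[330,350],g[228,300])
for n,bt in(("wide",(355,262,485,306)),("narrow",(360,196,485,235))):
    k=blobs(T,bt,(0,0,0),(180,255,150),200)[0]; r=cv2.minAreaRect(k); print(n,r,cv2.contourArea(k)); 
    q=np.array([plane(ct,p,.01) for p in cv2.boxPoints(r)]); print(q)
for p in((247,228),):print("screw",plane(ct,p,.066),tri(ray(ct,p),ray(cs,(282,212))))
print("posts",plane(ct,(309,203),.072),plane(ct,(317,229),.072))
c=np.hstack([cv2.resize(T[180:280,180:340],(800,500),interpolation=2)]);cv2.imwrite("pics/c1.png",c)
E
```

```text
wide [(((414.5, 285.0), (10.0, 27.0), 90.0), 244.0)] [(array([397.8293, 305.349 ]), 245.0)]
  tri [ 0.4418 -0.3924  0.0178] 0.004867955646711937 plane [ 0.4398 -0.3869  0.036 ]
narrow [(((418.5, 214.5), (11.0, 27.0), 90.0), 270.5)] [(array([426.0147, 264.5659]), 273.0)]
  tri [ 0.5624 -0.4026  0.0222] 0.0038857271564088384 plane [ 0.5593 -0.3981  0.036 ]
handle [(((199.92239379882812, 257.1810302734375), (14.443709373474121, 8.797531127929688), 23.198591232299805), 96.5)] [(array([235.485 , 214.4581]), 105.5)]
  tri [ 0.4909 -0.0368  0.0574] 0.004266565267005066 plane [ 0.4872 -0.0391  0.08  ]
[ 90  20 116] [ 90  20 116] [ 60  12 150] [104  19 148]
wide ((419.5, 283.5), (43.0, 129.0), 90.0) 5539.0
[[ 0.4825 -0.2908  0.01  ]
 [ 0.4794 -0.5138  0.01  ]
 [ 0.4057 -0.5099  0.01  ]
 [ 0.4092 -0.2891  0.01  ]]
narrow ((422.0, 215.0), (38.0, 124.0), 90.0) 4710.0
[[ 0.5977 -0.3023  0.01  ]
 [ 0.5954 -0.52    0.01  ]
 [ 0.5282 -0.5164  0.01  ]
 [ 0.5309 -0.3006  0.01  ]]
screw [ 0.5352 -0.1119  0.066 ] (array([ 0.5376, -0.1138,  0.0606]), np.float64(0.005830544832335295))
posts [ 0.5742 -0.213   0.072 ] [ 0.5312 -0.2254  0.072 ]
```

View pics/c1.png

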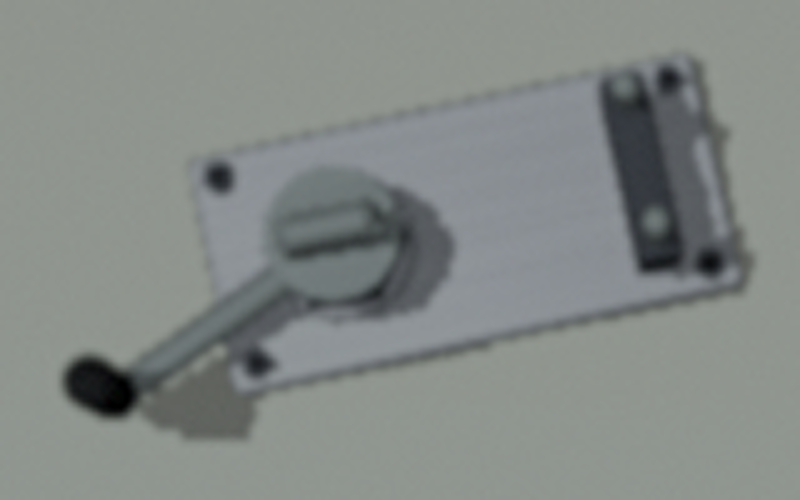

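The crop (5× from (180,180)) shows the post tops at full-image (305,197.6) and (311,224.4), the tang top at (246,225.6) and the shoulder at (247.6,227). Next I'll go above the wide spanner for a close look.

>>> arm_command(rows=[[[1,0.121,-0.0575,0,0],[1,0.121,-0.0575,0,0],[1,0.121,-0.0575,0,0],[1,0.121,-0.0575,0,0],[1,0.121,-0.0575,0,0],[1,0.121,-0.0575,0,0],[1,0.121,-0.0575,0,0],[1,0.121,-0.0575,0,0]]])

```text
clock: 0.9
tool_pos: [0.4414, -0.3888, 0.205]
tool_rot: [[0.946, 0.324, -0.0], [0.324, -0.946, 0.001], [-0.0, -0.001, -1.0]]
ft_force: [-0.3, -0.1, -0.1]
width: 0.0945
```

>>> arm_command(rows=[[[1,0,0,0,-0.047],[1,0,0,0,-0.047],[1,0,0,0,-0.047],[1,0,0,0,-0.047],[1,0,0,0,-0.047],[1,0,0,0,-0.047],[1,0,0,0,-0.047],[1,0,0,0,-0.047]]])

```text
clock: 1.7
tool_pos: [0.4404, -0.3901, 0.2049]
tool_rot: [[0.054, 0.999, -0.001], [0.999, -0.054, 0.001], [0.001, -0.001, -1.0]]
ft_force: [-0.7, 0.1, -0.5]
width: 0.094
```

Run:
```python
from h import *
import pickle
o=get_obs(); c=calibration("wrist"); im=capture("wrist"); cv2.imwrite("pics/w1.png",im); pickle.dump(c,open("w1.pkl","wb"))
print(o["clock"],o["qpos"],o["tool_pos"],o["tool_rot"]); print(c)
```

```text
1.7 [-52.5706   5.9403  98.5196   0.0018  75.6003 -49.4967] [ 0.4404 -0.3901  0.2049] [[ 0.0536  0.9986 -0.0006]
 [ 0.9986 -0.0536  0.0009]
 [ 0.0008 -0.0007 -1.    ]]
{'fx': 430.6546791747957, 'fy': 430.6546791747957, 'cx': 316.8405135808615, 'cy': 235.38281029346658, 'pose': array([[ 0.9985,  0.0526,  0.0153,  0.444 ],
       [-0.0548,  0.9617,  0.2687, -0.3118],
       [-0.0006, -0.2692,  0.9631,  0.3846],
       [ 0.    ,  0.    ,  0.    ,  1.    ]])}
```

View pics/w1.png

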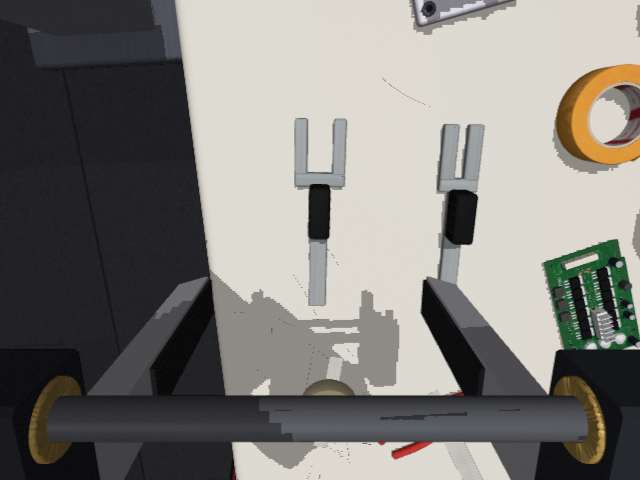

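The wrist view shows the wide spanner with its grip at about (319,212), fork tips at (302/340,120) and tail at (317,304). The narrow one is clear on the right at (461,217).

Run:
```python
from h import *
import pickle
c=pickle.load(open("w1.pkl","rb")); W=cv2.imread("pics/w1.png"); T=cv2.imread("pics/top0.png"); ct=calibration("top")
g=blobs(W,(290,170,350,250),(0,0,0),(180,255,70))[0]; r=cv2.minAreaRect(g); print("grip",r)
hsv=cv2.cvtColor(W,cv2.COLOR_BGR2HSV); print(hsv[280,318],hsv[150,300],hsv[150,320])
k=blobs(W,(270,100,370,315),(0,0,0),(180,255,190))
for q in k[:2]: print(cv2.boundingRect(q),cv2.contourArea(q))
q=k[0][:,0,:]
# row-wise centres of shank and head, on the z=.01 plane
def row(y): x=q[q[:,1]==y][:,0]; return x.min(),x.max()
for y in(130,150,165,182,250,270,290,300): a,b=row(y); A,Bq=plane(c,(a,y),.01),plane(c,(b,y),.01); print(y,a,b,(A+Bq)[:2]/2,"w",Bq[0]-A[0])
print("tips",plane(c,(320,row(130)[0]*0+q[:,1].min()),.01)[:2],"tail",plane(c,(317,q[:,1].max()),.01)[:2])
print("grip top centre .036",plane(c,r[0],.036))
b=blobs(T,(395,270,440,305),(0,0,0),(180,255,60),20)[0]; print("2view",tri(ray(ct,cen(b)),ray(c,cen(g))))
# height check from fork tip in top
t=blobs(T,(360,265,480,303),(0,0,0),(180,255,130),20)
for s in t[:2]: print(cv2.boundingRect(s),cv2.contourArea(s))
```

```text
grip ((318.5, 211.5), (55.0, 21.0), 90.0)
[103  11 167] [100   9 165] [ 23  14 222]
(294, 118, 53, 188) 4452.5
(359, 290, 11, 25) 198.5
130 294 346 [ 0.4458 -0.3241] w 0.043893521145369985
150 294 345 [ 0.4445 -0.3407] w 0.04357897214594281
165 294 345 [ 0.4438 -0.3534] w 0.04398472423917277
182 294 344 [ 0.4426 -0.3681] w 0.043582225130289254
250 309 328 [ 0.4388 -0.4302] w 0.017299234966998034
270 309 326 [ 0.4369 -0.4495] w 0.015683858061391776
290 308 325 [ 0.4348 -0.4693] w 0.015894988556037992
300 308 325 [ 0.4343 -0.4795] w 0.016002675917463738
tips [ 0.4463 -0.3143] tail [ 0.4345 -0.4846]
grip top centre .036 [ 0.441  -0.3886  0.036 ]
2view (array([ 0.4407, -0.3888,  0.0306]), np.float64(0.002171531471530018))
(367, 270, 102, 29) 1217.5
```

Width 44 mm, length 170 mm and shank 16 mm all match the wide spanner. Its grip is at (0.441,-0.390) and its axis at 85.7°, and the tool is already almost aligned with it. Going down to grasp.

>>> arm_command(rows=[[[1,0,0,0,0.007],[1,0,0,0.12,0],[1,0,0,0.12,0],[1,0,0,0.12,0],[1,0,0,0.12,0],[1,0,0,0.12,0],[1,0,0,0.06,0],[1,0,0,0,0]]], squeeze=30)

```text
clock: 2.55
tool_pos: [0.4387, -0.388, 0.004]
tool_rot: [[0.085, 0.996, -0.004], [0.996, -0.085, 0.006], [0.005, -0.005, -1.0]]
ft_force: [-0.4, -0.8, 0.3]
width: 0.0936
```

>>> arm_command(rows=[[[0,0,0,0,0],[0,0,0,0,0],[0,0,0,0,0],[0,0,0,0,0],[0,0,0,0,0],[0,0,0,0,0],[0,0,0,0,0],[0,0,0,0,0]]])

```text
clock: 3.35
tool_pos: [0.4406, -0.3904, 0.0075]
tool_rot: [[0.082, 0.997, -0.0], [0.997, -0.082, 0.0], [0.0, -0.0, -1.0]]
ft_force: [-1.3, -1.0, 0.1]
width: 0.0332
```

>>> arm_command(rows=[[[0,0,0,0,0],[0,0,0,0,0],[0,0,0,0,0],[0,0,0,0,0],[0,0,0,0,0]]])

```text
clock: 3.85
tool_pos: [0.4407, -0.3904, 0.0074]
tool_rot: [[0.082, 0.997, 0.0], [0.997, -0.082, -0.0], [-0.0, 0.0, -1.0]]
ft_force: [1.2, 0.0, -0.4]
width: 0.0177
```

Run:
```python
from h import *
S=cv2.imread("pics/scene0.png"); T=cv2.imread("pics/top0.png"); ct,cs=calibration("top"),calibration("scene")
o=get_obs(); print(o["width"],o["tool_pos"],o["ft_force"])
a,b=plane(ct,(305,197.6),.072),plane(ct,(311,224.4),.072); m=(a+b)/2; s=(plane(ct,(246,225.6),.066)+plane(ct,(247.6,227),.046))[:2]/2
print(a,b,np.linalg.norm(a-b),"mid",m,"screw",s,np.linalg.norm(m[:2]-s)); d=s-m[:2]; print(np.degrees(np.arctan2(d[1],d[0])))
```

```text
0.017745686520769702 [ 0.4407 -0.3904  0.0074] [ 1.1731  0.0405 -0.3596]
[ 0.5832 -0.2066  0.072 ] [ 0.5389 -0.2158  0.072 ] 0.04525602075130093 mid [ 0.561  -0.2112  0.072 ] screw [ 0.5395 -0.1105] 0.1029323473962868
102.05657427539447
```

>>> arm_command(rows=[[[0,0,0,-0.08,0],[0,0,0,-0.14,0],[0,0,0,-0.14,0],[0,0,0,-0.14,0],[0,0,0,0,-0.0464],[0,0,0,0,-0.0464]]])

```text
clock: 4.45
tool_pos: [0.4408, -0.3909, 0.1591]
tool_rot: [[-0.214, 0.977, 0.001], [0.977, 0.214, -0.002], [-0.002, 0.001, -1.0]]
ft_force: [-0.2, -0.2, -3.2]
width: 0.0177
```

>>> arm_command(rows=[[[0,0.0873,0.1033,0,0],[0,0.0873,0.1033,0,0],[0,0.0873,0.1033,0,0],[0,0.0873,0.1033,0,0],[0,0.0873,0.1033,0,0],[0,0,0,0,0],[0,0,0,0,0]]])

```text
clock: 5.15
tool_pos: [0.5645, -0.2293, 0.1567]
tool_rot: [[-0.21, 0.978, -0.002], [0.978, 0.21, 0.0], [0.001, -0.002, -1.0]]
ft_force: [-0.5, 0.1, -2.1]
width: 0.0176
```

Run:
```python
from h import *
import pickle
o=get_obs(); c=calibration("wrist"); im=capture("wrist"); cv2.imwrite("pics/w2.png",im); pickle.dump((c,o),open("w2.pkl","wb"))
print(o["clock"],o["tool_pos"],o["tool_rot"],o["width"],o["ft_force"])
```

```text
5.15 [ 0.5645 -0.2293  0.1567] [[-0.2101  0.9777 -0.0017]
 [ 0.9777  0.2101  0.0003]
 [ 0.0007 -0.0016 -1.    ]] 0.017579233657797975 [-0.5297  0.1401 -2.128 ]
```

View pics/w2.png

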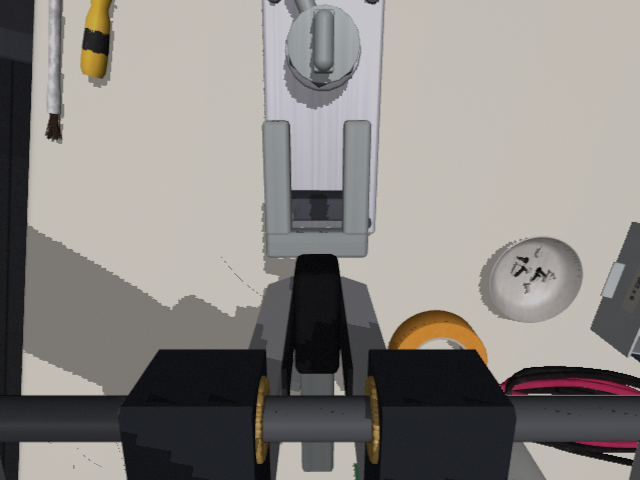

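The wrist view shows the held spanner (prong tips near (277,122) and (357,122)) and the tang at about (323,40), with its shoulder disc centred at about (323,47). The plate edges run from (264,5) and (383,5) downward.

Run:
```python
from h import *
import pickle
c,o=pickle.load(open("w2.pkl","rb")); W=cv2.imread("pics/w2.png"); ct=calibration("top"); T=cv2.imread("pics/top0.png")
# row scans of gray gradient for edges
g=cv2.cvtColor(W,cv2.COLOR_BGR2GRAY).astype(int)
def edges(y,x0,x1,th=18):
    r=g[y-1:y+2].mean(0); d=np.abs(r[2:]-r[:-2]); return [x+1 for x in range(x0,x1) if d[x]>th and d[x]>=d[x-1] and d[x]>=d[x+1]]
for y in(20,35,50,65,90,105,130,160,200): print(y,edges(y,245,400))
R,p=o["tool_rot"],o["tool_pos"]
def tool(P): return (R.T@(P-p))
zt=p[2]-.0074+.010
print("underside",p[2]-.0074)
for y in(130,160,200):
  for x in(264,290,344,370): print(y,x,tool(plane(c,(x,y),zt))[:2]*1e3)
ytip=122; print("tip",tool(plane(c,(317,ytip),zt))[:2]*1e3)
# two-view screw: tang top ridge, shoulder
for nm,pw,pt,z in(("tang",(323,39.5),(246,225.6),.066),("shoulder",(323,46),(247.6,227),.046)):
    P,e=tri(ray(c,pw),ray(ct,pt)); print(nm,"2view",P,e,"w",plane(c,pw,z),"t",plane(ct,pt,z))
for y in(20,90):
    for x in (264,382 if y==20 else 378): print("plate",y,plane(c,(x,y),.012),tool(plane(c,(x,y),.012))[:2]*1e3)
```

```text
20 [262, 264, 292, 295, 312, 315, 318, 334, 353, 382, 384]
35 [262, 264, 287, 312, 315, 318, 331, 334, 359, 381, 383]
50 [262, 265, 284, 287, 312, 315, 318, 331, 334, 361, 380, 383]
65 [263, 265, 283, 287, 290, 293, 309, 333, 352, 354, 356, 358, 380, 382]
90 [263, 266, 287, 343, 346, 378, 381]
105 [263, 266, 306, 323, 325, 328, 378, 380]
130 [261, 264, 290, 343, 345, 371, 377, 379]
160 [263, 265, 288, 291, 342, 345, 370, 376, 378]
200 [264, 286, 289, 309, 327, 343, 369, 374, 376]
underside 0.14930271360163044
130 264 [ 72.8067 -21.7713]
130 290 [ 72.7949 -11.3777]
130 344 [72.7703 10.2025]
130 370 [72.7585 20.5899]
160 264 [ 60.9368 -22.1777]
160 290 [ 60.9259 -11.5911]
160 344 [60.9033 10.3898]
160 370 [60.8924 20.97  ]
200 264 [ 44.407  -22.7438]
200 290 [ 44.3974 -11.8883]
200 344 [44.3777 10.6507]
200 370 [44.3682 21.4994]
tip [75.8747 -0.5832]
tang 2view [ 0.5416 -0.1085  0.0507] 0.00027976912851643065 w [ 0.5419 -0.1108  0.066 ] t [ 0.5391 -0.1102  0.066 ]
shoulder 2view [ 0.5421 -0.1094  0.0323] 9.452215621138472e-05 w [ 0.5423 -0.1113  0.046 ] t [ 0.5399 -0.1108  0.046 ]
plate 20 [ 0.4986 -0.0988  0.012 ] [141.2833 -36.8407]
plate 20 [ 0.5778 -0.0819  0.012 ] [141.161   44.1254]
plate 90 [ 0.5066 -0.1437  0.012 ] [ 95.7035 -38.4015]
plate 90 [ 0.5863 -0.1267  0.012 ] [95.5993 43.0696]
```

>>> arm_command(rows=[[[0,0,0,0,0.006],[0,0.077,0.0013,0,0],[0,0.077,0.0013,0,0],[0,0.077,0.0013,0,0],[0,0,0,0.11,0],[0,0,0,0.1,0],[0,0,0,0,0],[0,0,0,0,0]]])

```text
clock: 6.0
tool_pos: [0.5524, -0.1626, 0.0947]
tool_rot: [[-0.188, 0.982, -0.001], [0.982, 0.188, 0.0], [0.0, -0.001, -1.0]]
ft_force: [0.2, -0.4, -1.9]
width: 0.0177
```

Run:
```python
from h import *
import pickle
o=get_obs(); c=calibration("wrist"); im=capture("wrist"); cv2.imwrite("pics/w3.png",im); pickle.dump((c,o),open("w3.pkl","wb"))
print(o["clock"],o["tool_pos"],o["tool_rot"],o["width"],o["ft_force"])
t=capture("top")[180:280,180:340]; s=capture("scene")[180:270,215:365]
cv2.imwrite("pics/c3.png",np.vstack([im[0:300,160:480],cv2.resize(s,(320,192)),]))
```

```text
6.0 [ 0.5524 -0.1626  0.0947] [[-0.188   0.9822 -0.0007]
 [ 0.9822  0.188   0.0003]
 [ 0.0004 -0.0006 -1.    ]] 0.01766528050965548 [ 0.2202 -0.388  -1.8957]
```

View pics/c3.png

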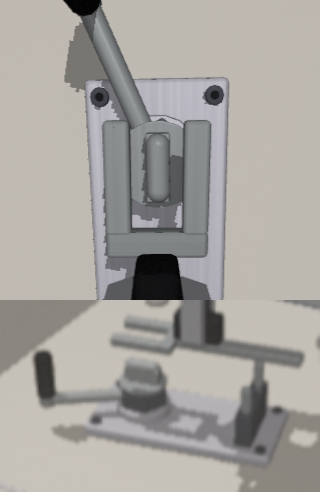

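The crop shows the tang inside the mouth opening: tang at about cols 307–329, rows 135–202, and mouth inner edges at cols 290 and 344.

Run:
```python
from h import *
import pickle
c,o=pickle.load(open("w3.pkl","rb")); R,p=o["tool_rot"],o["tool_pos"]
tl=lambda px,z:(R.T@(plane(c,px,z)-p))[:2]*1e3
z=p[2]+.0026
print("mouth L/R",tl((290,170),z),tl((344,170),z),"tip",tl((317,122),z))
for r in(137,168,200): print("tang",tl((307,r),.062),tl((329,r),.062))
print("tang top ridge",tl((318,168),.066),"plate L/R top",tl((248,85),.012),tl((388,80),.012),"bot",tl((257,290),.012),tl((384,290),.012))
```

```text
mouth L/R [ 56.858  -11.6533] [56.8328 10.4639] tip [75.8595 -0.5731]
tang [68.3241 -5.3822] [68.3115  5.2047]
tang [53.4826 -5.4917] [53.4703  5.2996]
tang [37.5491 -5.6092] [37.5371  5.4015]
tang top ridge [53.9511 -0.106 ] plate L/R top [ 95.1763 -40.2877] [97.7924 40.2677] bot [-32.0205 -40.0199] [-32.1     43.2715]
```

>>> arm_command(rows=[[[0,0.0067,0.0017,0,0],[0,0,0,0.04,0],[0,0,0,0.04,0],[0,0,0,0.03,0],[0,0,0,0.015,0],[0,0,0,0.0085,0],[0,0,0,0,0],[0,0,0,0,0]]])

```text
clock: 6.95
tool_pos: [0.5533, -0.1599, 0.0547]
tool_rot: [[-0.19, 0.982, 0.001], [0.982, 0.19, -0.0], [-0.001, 0.001, -1.0]]
ft_force: [-0.0, -0.2, -1.5]
width: 0.0179
```

>>> arm_command(rows=[[[0,0,0,0.004,0],[0,0,0,0,0],[0.5,0,0,0,0],[0.5,0,0,0,0],[0.5,0,0,0,0],[0.5,0,0,0,0],[0.5,0,0,0,0],[0.5,0,0,0,0]]])

```text
clock: 7.75
tool_pos: [0.553, -0.1597, 0.0532]
tool_rot: [[-0.19, 0.982, 0.0], [0.982, 0.19, -0.0], [-0.0, 0.0, -1.0]]
ft_force: [0.5, 0.5, -0.1]
width: 0.0468
```

>>> arm_command(rows=[[[0.5,0,0,-0.05,0],[0.5,0,0,-0.1,0],[0.5,0,0,-0.15,0],[0.5,0,0,-0.05,0],[0.5,0,0,0,0]]])

```text
clock: 8.25
tool_pos: [0.5549, -0.1607, 0.1621]
tool_rot: [[-0.19, 0.982, 0.006], [0.982, 0.19, -0.003], [-0.004, 0.006, -1.0]]
ft_force: [-0.7, -0.7, 0.1]
width: 0.0469
```

Run:
```python
from h import *
import pickle
o=get_obs(); c=calibration("wrist"); im=capture("wrist"); cv2.imwrite("pics/w4.png",im); pickle.dump((c,o),open("w4.pkl","wb"))
print(o["clock"],o["tool_pos"],o["tool_rot"],o["width"],o["ft_force"])
S=capture("scene"); cv2.imwrite("pics/s4.png",S); s=S[180:270,215:365]
cv2.imwrite("pics/c4.png",np.hstack([im[:,160:480],cv2.resize(s,(450,480))]))
```

```text
8.25 [ 0.5549 -0.1607  0.1621] [[-0.1899  0.9818  0.0063]
 [ 0.9818  0.1899 -0.0033]
 [-0.0044  0.0056 -1.    ]] 0.04689867536511755 [-0.7057 -0.6989  0.0886]
```

View pics/c4.png

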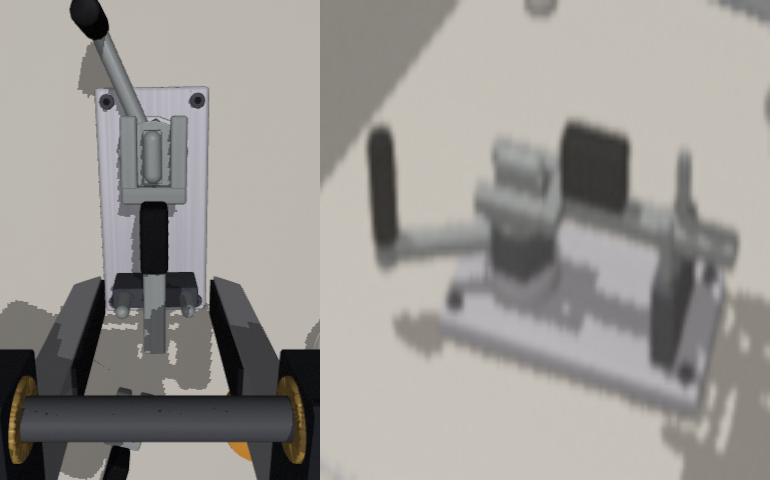

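The spanner is seated on the shoulder with the tang in its mouth and the shank between the posts. The handle grip is at about (250,17) in the full wrist image. Measuring the handle next.

Run:
```python
from h import *
import pickle
c,o=pickle.load(open("w4.pkl","rb")); W=cv2.imread("pics/w4.png"); S=cv2.imread("pics/s4.png"); T=cv2.imread("pics/top0.png"); cs,ct=calibration("scene"),calibration("top")
k=blobs(W,(220,0,290,60),(0,0,0),(180,255,75)); print([(cv2.minAreaRect(x),cv2.contourArea(x)) for x in k])
b=blobs(S,(225,195,245,235),(0,0,0),(180,255,70),20)[0]; t=blobs(T,(185,243,215,270),(0,0,0),(180,255,60),20)[0]
print("w-s",tri(ray(c,cen(k[0])),ray(cs,cen(b))),"s-t",tri(ray(cs,cen(b)),ray(ct,cen(t))))
p=k[0][:,0,:]; lo=p[p[:,1]==p[:,1].max()].mean(0); print("bottom",lo)
scr=np.array([.5425,-.110])
for h in(plane(c,cen(k[0]),.057)[:2],plane(ct,cen(t),.057)[:2],plane(cs,cen(b),.057)[:2]):
    d=h-scr; print(h,np.linalg.norm(d),np.degrees(np.arctan2(d[1],d[0])))
```

```text
[(((254.86563110351562, 23.797409057617188), (64.20210266113281, 31.392642974853516), 54.05788803100586), 1098.0)]
w-s (array([ 0.4907, -0.038 ,  0.057 ]), np.float64(0.002691305061472613)) s-t (array([ 0.491 , -0.0366,  0.0561]), np.float64(0.0043753441833484594))
bottom [261.  59.]
[ 0.4899 -0.0368] 0.09009328279142745 125.684600170497
[ 0.4897 -0.035 ] 0.09178102108594922 125.14410544356983
[ 0.491  -0.0394] 0.0873778202462394 126.0882156217544
```

>>> arm_command(rows=[[[0.5,0.11,-0.0323,0,0],[0.5,0.11,-0.0323,0,0],[0.5,0.11,-0.0323,0,0],[0.5,0.11,-0.0323,0,0],[0.5,0,0,0,-0.0454],[0.5,0,0,0,-0.0454],[0.5,0,0,0,-0.0454],[0.5,0,0,0,0]]], squeeze=15)

```text
clock: 9.15
tool_pos: [0.4883, -0.0369, 0.1558]
tool_rot: [[-0.58, 0.815, -0.004], [0.815, 0.58, 0.001], [0.004, -0.003, -1.0]]
ft_force: [0.5, 0.3, -0.2]
width: 0.0468
```

>>> arm_command(rows=[[[0.5,0,0,0.1,0],[0.5,0,0,0.13,0],[0.5,0,0,0.11,0],[0.5,0,0,0.03,0],[0.5,0,0,0,0],[0.5,0,0,0,0]]])

```text
clock: 9.75
tool_pos: [0.4907, -0.0377, 0.0482]
tool_rot: [[-0.579, 0.815, 0.001], [0.815, 0.579, -0.0], [-0.001, 0.001, -1.0]]
ft_force: [0.2, 0.3, 0.7]
width: 0.0474
```

Close on the grip.

>>> arm_command(rows=[[[0,0,0,0,0],[0,0,0,0,0],[0,0,0,0,0],[0,0,0,0,0],[0,0,0,0,0],[0,0,0,0,0]]])

```text
clock: 10.35
tool_pos: [0.4903, -0.0375, 0.0477]
tool_rot: [[-0.58, 0.815, 0.001], [0.815, 0.58, -0.0], [-0.001, 0.001, -1.0]]
ft_force: [-0.7, 0.3, 3.8]
width: 0.0177
```

>>> arm_command(rows=[[[0,-0.0016,0.0314,0,0.0333],[0,-0.0016,0.0314,0,0.0333],[0,0,0,0,0],[0,0,0,0,0]]])

```text
clock: 10.75
tool_pos: [0.5066, -0.0281, 0.0477]
tool_rot: [[-0.4, 0.916, 0.001], [0.916, 0.4, 0.0], [-0.0, 0.001, -1.0]]
ft_force: [-0.3, 1.4, 4.8]
width: 0.0176
```

>>> arm_command(rows=[[[0,-0.0016,0.0314,0,0.0333],[0,-0.0016,0.0314,0,0.0333],[0,-0.0016,0.0314,0,0.0333],[0,-0.0016,0.0314,0,0.0333],[0,0,0,0,0]]])

```text
clock: 11.25
tool_pos: [0.5435, -0.0205, 0.0477]
tool_rot: [[0.008, 1.0, 0.001], [1.0, -0.008, 0.001], [0.001, 0.001, -1.0]]
ft_force: [0.3, 2.5, 7.7]
width: 0.0179
```

>>> arm_command(rows=[[[0,-0.0016,0.0314,0,0.0333],[0,-0.0016,0.0314,0,0.0333],[0,-0.0016,0.0314,0,0.0333],[0,0,0,0,0]]])

```text
clock: 11.65
tool_pos: [0.5713, -0.0251, 0.0477]
tool_rot: [[0.315, 0.949, 0.001], [0.949, -0.315, 0.001], [0.001, 0.001, -1.0]]
ft_force: [0.3, 2.0, 6.9]
width: 0.0177
```

>>> arm_command(rows=[[[0,-0.0016,0.0314,0,0.0333],[0,-0.0016,0.0314,0,0.0333],[0,-0.0008,0.0157,0,0.0167],[0,0,0,0,0],[0,0,0,0,0]]])

```text
clock: 12.15
tool_pos: [0.5921, -0.0353, 0.0477]
tool_rot: [[0.548, 0.836, 0.002], [0.836, -0.548, 0.001], [0.002, 0.001, -1.0]]
ft_force: [1.7, 4.1, 4.6]
width: 0.0177
```

```bash
cat > a.py <<'E'
from h import *
o=get_obs(); d=o["tool_pos"][:2]-[.5425,-.110]; R=o["tool_rot"]
print(o["clock"],np.linalg.norm(d),np.degrees(np.arctan2(d[1],d[0])),"F tool",R.T@o["ft_force"],"M",R.T@o["moment"])
E
python3 a.py
python3 - <<'E'
from h import *
im=capture("wrist"); s=capture("scene")[170:270,205:365]; cv2.imwrite("pics/c5.png",np.hstack([im[:,:],cv2.resize(s,(160,100))[:,:]] if 0 else [cv2.resize(im,(427,320)),cv2.resize(s,(373,320))]))
E
```

```text
12.15 0.0896885544820812 56.403497401265874 F tool [ 4.3295 -0.8316 -4.55  ] M [0.1929 0.6363 0.0356]
```

View pics/c5.png

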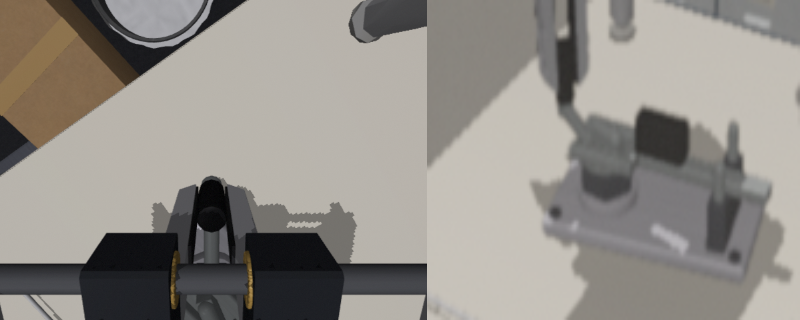

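The handle is still gripped, 69° swung, and the spanner still lies between the posts. I'll continue in small steps and watch the tangential force for the stop.

>>> arm_command(rows=[[[0,-0.0004,0.0157,0,0.0167],[0,0,0,0,0],[0,-0.0004,0.0157,0,0.0167],[0,0,0,0,0],[0,0,0,0,0]]])

```text
clock: 12.75
tool_pos: [0.5998, -0.0409, 0.0478]
tool_rot: [[0.634, 0.774, 0.002], [0.774, -0.634, 0.0], [0.001, 0.001, -1.0]]
ft_force: [1.1, 3.7, 6.1]
width: 0.0176
```

```bash
python3 a.py
```

```text
12.75 0.0897473676480034 50.31059658610496 F tool [ 3.5777 -1.4965 -6.0711] M [0.2049 0.7363 0.0347]
```

>>> arm_command(rows=[[[0,-0.0006,0.0157,0,0.0167],[0,0,0,0,0],[0,0,0,0,0]]])

```text
clock: 13.05
tool_pos: [0.6034, -0.044, 0.0477]
tool_rot: [[0.673, 0.739, 0.002], [0.739, -0.673, 0.0], [0.002, 0.001, -1.0]]
ft_force: [2.0, 3.7, 5.5]
width: 0.0177
```

```bash
python3 a.py
```

```text
13.05 0.08975597724116233 47.29386669298167 F tool [ 4.1072 -0.9977 -5.4692] M [0.2314 0.8041 0.0764]
```

>>> arm_command(rows=[[[0,-0.0006,0.0157,0,0.0167],[0,0,0,0,0],[0,0,0,0,0]]])

```text
clock: 13.35
tool_pos: [0.6068, -0.0473, 0.0477]
tool_rot: [[0.711, 0.703, 0.002], [0.703, -0.711, 0.0], [0.002, 0.001, -1.0]]
ft_force: [1.8, 4.3, 5.1]
width: 0.0176
```

```bash
python3 a.py
```

```text
13.35 0.08978242034649625 44.258604434354105 F tool [ 4.2937 -1.7775 -5.0974] M [0.2684 0.7987 0.0702]
```

>>> arm_command(rows=[[[0,-0.0006,0.0157,0,0.0167],[0,0,0,0,0],[0,0,0,0,0]]])

```text
clock: 13.65
tool_pos: [0.6095, -0.0502, 0.0477]
tool_rot: [[0.747, 0.665, 0.001], [0.665, -0.747, 0.002], [0.002, -0.001, -1.0]]
ft_force: [1.4, 6.3, 6.9]
width: 0.0175
```

```bash
python3 a.py
```

```text
13.65 0.08981686039307647 41.71873333999516 F tool [ 5.2913 -3.7672 -6.8785] M [ 0.7243  0.8144 -0.0737]
```

>>> arm_command(rows=[[[0,-0.0006,0.0105,0,0.0111],[0,0,0,0,0],[0,0,0,0,0]]])

```text
clock: 13.95
tool_pos: [0.6107, -0.0517, 0.0476]
tool_rot: [[0.77, 0.639, -0.001], [0.639, -0.77, 0.003], [0.001, -0.003, -1.0]]
ft_force: [-2.1, 9.8, 8.9]
width: 0.0177
```

```bash
python3 a.py
```

```text
13.95 0.08973015240578883 40.55818491330365 F tool [ 4.64   -8.8771 -8.8477] M [ 1.4623  0.7965 -0.0557]
```

The tangential force is now climbing and the motion lags, so the nut is meeting its stop at about 85° total. That matches about 57° of nut travel plus play. One more small push to confirm.

>>> arm_command(rows=[[[0,0,0.0105,0,0.0056],[0,0,0,0,0],[0,0,0.008,0,0],[0,0,0,0,0],[0,0,0,0,0]]])

```text
clock: 14.45
tool_pos: [0.6125, -0.0537, 0.0474]
tool_rot: [[0.781, 0.625, -0.006], [0.625, -0.781, 0.007], [0.0, -0.01, -1.0]]
ft_force: [-6.5, 15.4, 15.2]
width: 0.0179
```

```bash
python3 a.py
```

```text
14.45 0.08978188002687942 38.79796950475995 F tool [  4.5577 -16.2632 -15.0443] M [2.9839 0.7912 0.08  ]
```

Contact is firm: 16 N tangential (≈1.46 N m, against 0.22 friction), so the nut is at its stop. Now I'll ease off without pulling back, release and lift.

>>> arm_command(rows=[[[0,0,-0.01,0,0],[0,0,0,0,0],[0.5,0,0,0,0],[0.5,0,0,0,0],[0.5,0,0,0,0],[0.5,0,0,0,0],[0.5,0,0,0,0],[0.5,0,0,0,0]]])

```text
clock: 15.25
tool_pos: [0.6129, -0.0559, 0.047]
tool_rot: [[0.783, 0.622, -0.0], [0.622, -0.783, -0.0], [-0.0, -0.0, -1.0]]
ft_force: [-0.3, 1.0, -0.1]
width: 0.0468
```

>>> arm_command(rows=[[[0.5,0,0,-0.06,0],[0.5,0,0,-0.12,0],[0.5,0,0,-0.15,0],[0.5,0,0,-0.1,0],[0.5,-0.15,0,0,0],[0.5,-0.15,0,0,0],[0.5,-0.15,0,0,0],[0.5,-0.15,0,0,0]]])

```text
clock: 16.05
tool_pos: [0.4708, -0.1685, 0.1763]
tool_rot: [[0.782, 0.623, 0.0], [0.623, -0.782, -0.001], [-0.0, 0.001, -1.0]]
ft_force: [-0.9, -1.3, 0.1]
width: 0.0472
```

Run:
```python
from h import *
import pickle
o=get_obs(); print(o["clock"],o["tool_pos"],o["width"],o["ft_force"])
c=calibration("wrist");im=capture("wrist"); t=capture("top");s=capture("scene")
for n,i in(("w6",im),("t6",t),("s6",s)): cv2.imwrite(f"pics/{n}.png",i)
pickle.dump((c,o),open("w6.pkl","wb"))
cv2.imwrite("pics/c6.png",np.vstack([np.hstack([cv2.resize(im,(400,300)),cv2.resize(s[150:300,200:400],(400,300))]),np.hstack([cv2.resize(t,(400,300)),cv2.resize(t[170:290,180:340],(400,300))])]))
```

```text
16.05 [ 0.4708 -0.1685  0.1763] 0.047150695607055156 [-0.8857 -1.3222  0.0879]
```

View pics/c6.png

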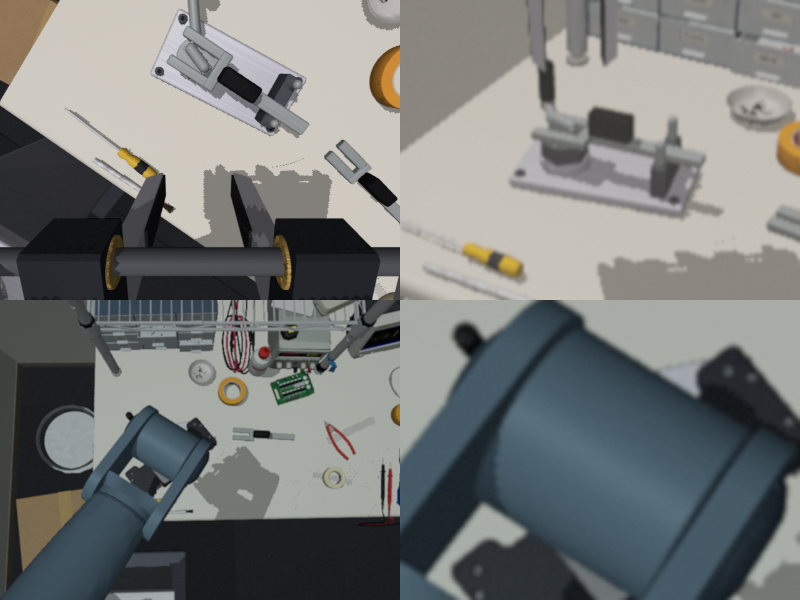

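The spanner is still seated, with its shank leaning on one post. The handle has swung round and the narrow spanner looks untouched. I'll take one crop to measure the screw and nut angles.

Run:
```python
from h import *
im=cv2.imread("pics/w6.png"); cv2.imwrite("pics/c7.png",cv2.resize(im[0:225,230:500],(720,600),interpolation=2))
```

```text
(no output)
```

View pics/c7.png

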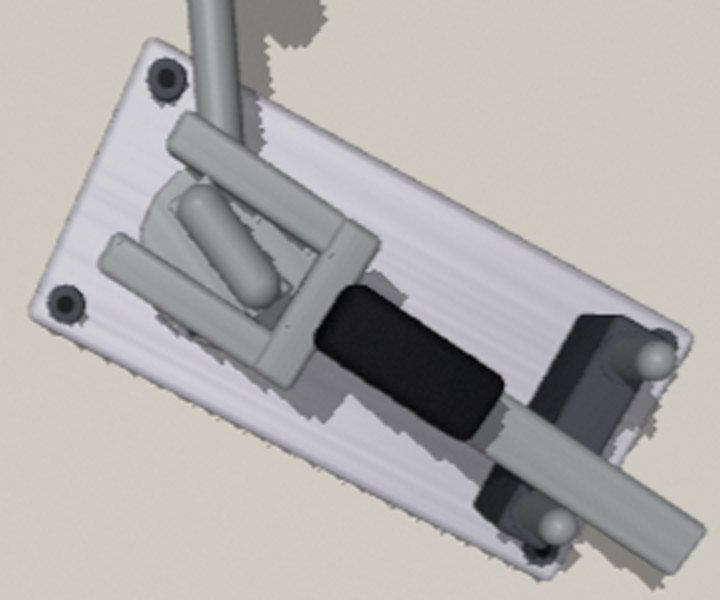

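The crop (2.667× from (230,0)) shows the tang ridge running (195,203)→(263,290), the plate edge (155,40)→(690,335) and the arm centreline (220,126)→(211,0).

Run:
```python
from h import *
import pickle
c,o=pickle.load(open("w6.pkl","rb"))
P=lambda x,y,z:plane(c,(230+x*270/720,y*225/600),z)[:2]
def ang(a,b): d=b-a; return np.degrees(np.arctan2(d[1],d[0]))
t=ang(P(263,290,.066),P(195,203,.066)); e=ang(P(690,335,.012),P(155,40,.012)); e2=ang(P(545,575,.012),P(35,318,.012)); a=ang(P(220,126,.03),P(211,0,.03)); ax=(P(263,290,.066)+P(195,203,.066))/2
f=ang(P(195,620/1.0,.056)*0+P(685,545,.056),P(505,440,.056)); j=(e+e2)/2
h=np.array([.6125,-.0537])
print("tang",t,"edges",e,e2,"arm",a,"axis",ax,"shank",f,"screw turn deg",j-t,"nut from arm",120+(j-90)-a-(j-t))
for A in(ax,np.array([.5425,-.110])): print("nut from hand",120+(j-90)-ang(A,h)-(j-t))
T=cv2.imread("pics/t6.png"); T0=cv2.imread("pics/top0.png")
for i in(T0,T): print([cv2.minAreaRect(k) for k in blobs(i,(395,200,440,230),(0,0,0),(180,255,60),20)])
```

```text
tang 77.88921452188322 edges 101.66399356522976 102.00134839093052 arm 42.726829266156315 axis [ 0.5419 -0.1108] shank 99.28527370067904 screw turn deg 23.943456456196913 nut from arm 65.1623852557269
nut from hand 68.93582709120037
nut from hand 69.07999132612298
[((418.5, 214.5), (11.0, 27.0), 90.0)]
[((418.5544738769531, 214.62841796875), (26.760286331176758, 10.666687965393066), 3.5763344764709473)]
```

```bash
python3 -c "
from workcell import *
close_job(); print(get_obs()['clock'])"
```

```text
the job is handed in; nothing more can be done
the job is handed in; nothing more can be done
```

The locknut is tightened and the job is handed in at about 16 s of the 48 s allowed. I laid the wide spanner flat on the screw's head with its shank between the posts and let go. Then I swung the locknut handle about 85° clockwise until it stopped, released it and moved clear.

**Last checks**
- **Nut:** the stop was firm, at 16 N on the handle (about 1.5 N m against 0.22 N m friction). The pictures put the nut at 65–69°; fully home is 63°, so the difference is measuring error.
- **Screw:** it turned about 24° (0.42 rad), inside the 20–30° play and the 0.7 rad limit.
- **Spanners:** the wide one is still on the screw, with its shank between the posts. The narrow one's position is unchanged in the top view; its fitted outline differs by 3.6° from before, which I take to be noise from the coarse image.
- **Forces:** the highest wrist force I read was about 23 N.

**Disagreement:** triangulating the screw head from the wrist and top cameras gave a height about 15 mm too low. Those two views are poorly placed for height, so I relied on the top and scene cameras (61 mm) and the given dimensions. The seating went in cleanly.

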